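Tap the bearing cup of a yarn winder home, square, with the nylon drift

ROBOT

A 7-joint arm with a two-finger parallel gripper is mounted at the origin on the work surface. World frame = base frame: x ahead of the robot, y to its left, z up, the work surface at z = 0. Lengths are in mm, angles in rad, forces in N, time in s.
With the tool pointing down it reaches from about 425 to 825 mm from the base axis. Payload 3.6 kg.
Tool frame: the origin (TCP) lies at the very end of the fingers, on their centre line; the grasp point (between the pads) lies 19 mm behind it; z points along the fingers, y is the line along which they close (so a half turn about z gives the same grasp; the last joint's range is limited). The gripper opens to 93 mm and grips with 3 to 60 N. Pads are 15 mm wide; open, the fingers measure 128 mm over their backs; the gripper's body (75 mm by 188 mm) begins 65 mm behind the grasp point.
Start: joints at [-1.323, 0.615, -0.013, 1.423, 0.008, 1.103, -0.04], TCP at [176.347, 625.591, 218.64] pointing down, gripper open.
Joint ranges: [-3.12, 3.12], [-0.3, 2.06], [-1.34, 1.32], [0.26, 2.42], [-1.36, 4.5], [0.01, 1.98], [-2.84, 2.84]. Speed limits (rad/s): [2.79, 2.79, 3.14, 3.14, 3.14, 3.14, 3.14].

INTERFACE

Orientations are given as a unit quaternion [w, x, y, z].
In Python, from cell import bot gives the robot as it stands. The module is installed in compiled form; this text tells all that it offers.
- The arm moves only by the tool step_arm, never from a script. Its argument "rows" is a list of rows, each a list of 5 numbers: the finger opening in m, from 0 to 0.093, then the shift along the world's x, y, z in m, then the turn about the world's z in units of 6 degrees (1.0 is 6 degrees). In form: [[grip, dx, dy, dz, roll], ...]. A call has 1 to 5 rows; each row is the pose to reach, as a shift and turn from the pose commanded when the call began; what a row does not reach only later rows make up. A row lasts 1/12 s, in which the tool goes at most 41.7 mm and 7.16 degrees, less where a joint would pass 70% of its speed; a pose out of reach is approached as far as the arm can. A call with a gripper value outside its range is refused whole. The fingers move at their own pace and stop on an object; "force" is the grip in N (left out, the last holds). Time passes only in rows, so rows that repeat a pose let the fingers close. It gives the time, the measured TCP pose, the force, the opening and the grip force at its end, in the units of the state.
- bot.get_obs(): the state, without advancing time (a new reading comes with each control period).
- bot.capture(name): name is "scene" or "top" or "wrist"; returns the picture (384x512x3 uint8, blue, green, red); there is no depth.
- bot.camera_info(name): a dict with "camera_matrix" (3x3 intrinsics, pixels), "origin" and "orientation" of the camera in the world. Camera axes: x right, y down, z forward; pixel columns grow to the right and rows downward; lengths in mm; the calibration is good to about 2 mm. A picture is of the moment at which its call begins: read the wrist's pose just before it. camera_info takes no time and is no camera call; for the wrist camera it gives the pose at the moment of the call.
- bot.finish_job(): hands the job in; it is judged then, once.
Trained networks look in the newest picture that a camera, given by its name, has taken for a name from the list of things; names that differ only in an ending like _2 or _b are one class to them, and where a whole thing is asked for, a point or a joint stands for the part that bears it (a point fixed in the world has none). Each returns a list of dicts, best first, with "conf" (0 to 1); they miss things now and then, are a little off and sometimes report something else, mostly with a low value. They report only what shows in the picture. A call takes as long as a camera call. They do not tell look-alikes from the thing itself.
- bot.regions_of(query, camera): "pixels" (384x512 bool, what is visible of it).
- bot.mark_of(query, camera): "position" ([x, y, z] in mm, in world coordinates, good to about 4 mm: a listed point, or the origin of a listed thing).
The state is a dict: "t": time; "joint_positions": joint angles; "joint_vel": joint speeds; "joint_efforts": joint torques, N m; "ee_pos": TCP position; "tcp_rot": TCP orientation; "force": force on the tool from outside, world axes, zero at the start; "wrist_torque": the same for the moment, N m; "grip_width": finger opening in mm; "finger_force": force on a finger pad.
Only numpy, scipy, OpenCV 4.12 (cv2) and the standard library are available. Lean on these libraries where they do the work, as an engineer would, in place of code of your own. Each camera call takes 0.05 s, during which the arm holds its last target. There are 200 camera calls.

TASK

The brass bearing cup on the blue yarn winder has only been started in its bore and stands crooked: take the white nylon drift from its wooden holder and, pressing little by little on one side of the cup's flange after another, sink it fully home against the housing face all round. Never let it lean over much more than it may lean at the start (stay below about 3 degrees) and never pound it: ease off when a side goes solid. Only the nylon drift may touch the cup, not the dark steel punch or the gripper; at the end stand the drift upright in its socket again, the punch left standing in its own.

Things in the scene. Friction and masses are not known exactly. Their poses are not given: they have to be found in the camera images.
- drift_mid (a point): White nylon drift: a plain loose rod, 22 mm diameter, 100 mm long, flat ends, about 60 g, upright in one of the holder's two sockets (either one). This point is its middle, z along the rod. At the start it is 58 mm above the table. Take it 10 to 30 mm above this point, so the foot stays free to press with; grip it firmly (60 N or more); pushed sideways it can swivel a little.
- drift_tip (a point): Centre of the nylon drift's lower flat end (22 mm in diameter), the end that presses on the cup.
- punch_mid (a point): Dark steel punch of the same size as the nylon drift (22 mm diameter, 100 mm long, about 250 g), standing in the other socket, its top 108 mm above the table. Middle of the rod. Not for this job; leave it in place.
- holder: Fixed dark wooden block, 80 x 190 x 28 mm (its x, y, z), origin at the centre of its underside on the table, with two round sockets 29 mm in diameter and 20 mm deep, 50 mm from the centre along its own -y (socket_a) and +y (socket_b).
- socket_a (a point): Centre of the floor of the holder's socket on its -y side, 8 mm above the table; the socket's mouth is 20 mm higher.
- socket_b (a point): Centre of the floor of the holder's socket on its +y side, 8 mm above the table; the socket's mouth is 20 mm higher.
- housing_face (a point): Centre of the flat upper face of the fixed blue round bearing housing (100 mm diameter), 78 mm above the table; z up, x and y are the winder's own axes. The cup is home when its flange lies on this face. The wooden base below is 170 x 190 mm; a crank reaches 155 mm out along the winder's x, up to 90 mm above the table.
- cup_top (a point): Centre of the brass cup's upper face, z along its axis (upright when square). Its flange is a flat ring, 76 mm outer and 32 mm inner diameter, 6 mm thick: fully home, this point is 6 mm above the housing face. At the start it is 8 to 12 mm higher and leans up to 2.5 degrees any way. It is a stiff friction fit: it cannot be lifted or turned, and stays where it is pressed to.
- spindle_top (a point): Top of the fixed steel spindle, 14 mm diameter, that stands up through the middle of the cup, 36 mm above the housing face; because of it nothing can be pressed onto the cup's middle.
- winder: Winder's base; origin on the table under the spindle, x and y are the pressing directions. Pressed 27 mm from the axis towards +x, -x, +y or -y, that side of the cup gives at 10 to 12 N: it sinks, turning about the opposite edge, and the sides between sink half as far. Each side has 4 to 6 mm to give so; then it is solid at 16 N. All four solid: home. Over 35 N harms it.
Not all that is in view belongs to the job. There is more than one size of the part that bears drift_mid; the job needs the larger. Of the things that look like the holder, take the one that is farthest to the robot's right at the start.

How it is judged:
By the outcome, as a careful person would: the job done as asked, in the order asked, and still so for the second after the job is handed in, with the robot touching nothing.
It also fails if it takes over 72 s, if anything falls off the work surface, if the arm or the gripper's body presses on something with over 40 N, if the wrist force passes 120 N, or if a joint passes its speed limit or range.

## Working session

There is one attempt and no reset: what is moved stays moved. The work goes in short steps, Python scripts to look and compute and a tool call to move; the robot and the scene stay as the last step left them, time stands still between calls to the robot, and variables do not carry over. Pictures are saved under pics/ and viewed, at most 10 in all, crops included, and the job is handed in when it is done.

Besides the shell and the picture viewer there is one more tool, called as name(argument=value, ...) on one line, values as JSON. step_arm: Moves the arm, as the interface text tells. Its arguments: {"type":"object","properties":{"rows":{"type":"array"},"force":{"type":"number"}},"required":["rows"]}

```bash
mkdir -p pics; cat > h.py <<'E'
from cell import bot
import cv2,numpy as np
from scipy.spatial.transform import Rotation as R
E
python3 - <<'E'
from h import *
o=bot.get_obs();print(o['t'],o['ee_pos'],o['tcp_rot'],o['force'])
ims=[]
for c in("scene","top"):
    im=bot.capture(c);cv2.imwrite(f'pics/{c}0.png',im)
    i=bot.camera_info(c);print(c,np.round(i['camera_matrix'],1).tolist(),i['origin'],i['orientation'])
    for q in("drift_mid","punch_mid","holder","housing_face","cup_top","spindle_top","winder","socket_a","socket_b"):
        print(q,[(round(d['conf'],2),np.round(d['position']).tolist()) for d in bot.mark_of(q,c)])
E
```

```text
0.0 [176.14953649 624.85537554 217.45226324] [-1.61590612e-04  1.36937201e-01  9.90578886e-01 -1.28330531e-03] [ 0.75142587 -0.01074551  0.32120181]
scene [[351.8, 0.0, 250.8], [0.0, 351.8, 192.1], [0.0, 0.0, 1.0]] [997.68667641  29.98663671 491.64848248] [-0.34279243  0.63253771  0.61650072 -0.31986911]
drift_mid [(0.75, [505.0, 164.0, 55.0])]
punch_mid [(0.72, [507.0, 265.0, 61.0]), (0.42, [537.0, -164.0, 113.0])]
holder [(0.79, [278.0, 307.0, 4.0]), (0.73, [508.0, 213.0, 1.0])]
housing_face [(0.96, [533.0, -160.0, 75.0])]
cup_top [(0.98, [534.0, -160.0, 94.0])]
spindle_top [(0.67, [533.0, -165.0, 114.0]), (0.31, [504.0, 165.0, 8.0])]
winder [(0.72, [534.0, -163.0, 3.0])]
socket_a [(0.94, [271.0, 357.0, 9.0]), (0.85, [505.0, 265.0, 6.0]), (0.8, [290.0, 262.0, 12.0]), (0.56, [509.0, 168.0, 10.0])]
socket_b [(0.94, [271.0, 357.0, 9.0]), (0.85, [505.0, 265.0, 6.0]), (0.8, [290.0, 262.0, 12.0]), (0.56, [509.0, 168.0, 10.0])]
top [[361.4, 0.0, 261.3], [0.0, 361.4, 186.7], [0.0, 0.0, 1.0]] [413.84135583  78.7170566  766.05561404] [ 0.01478262 -0.70362246  0.71029919 -0.01311357]
drift_mid [(0.75, [506.0, 163.0, 59.0]), (0.41, [597.0, 139.0, 38.0])]
punch_mid [(0.58, [504.0, 266.0, 57.0])]
holder [(0.83, [506.0, 214.0, -2.0]), (0.7, [276.0, 308.0, -1.0])]
housing_face [(0.66, [532.0, -161.0, 76.0]), (0.19, [508.0, 264.0, 9.0])]
cup_top [(0.66, [531.0, -164.0, 92.0])]
spindle_top [(0.95, [535.0, -160.0, 117.0]), (0.38, [531.0, -159.0, 77.0])]
winder [(0.78, [536.0, -160.0, 1.0])]
socket_a [(0.83, [285.0, 264.0, 6.0]), (0.82, [269.0, 355.0, 9.0]), (0.73, [507.0, 264.0, 9.0]), (0.71, [512.0, 166.0, 12.0])]
socket_b [(0.83, [285.0, 264.0, 6.0]), (0.82, [269.0, 355.0, 9.0]), (0.73, [507.0, 264.0, 9.0]), (0.71, [512.0, 166.0, 12.0])]
```

View pics/scene0.png

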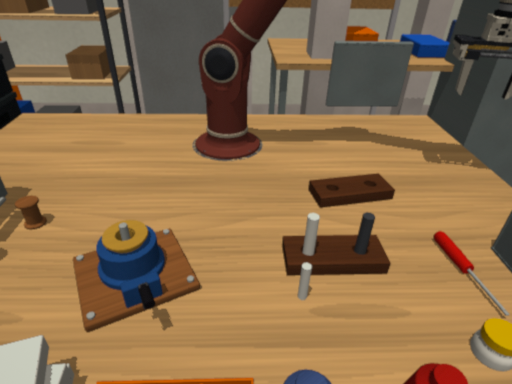

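View pics/top0.png

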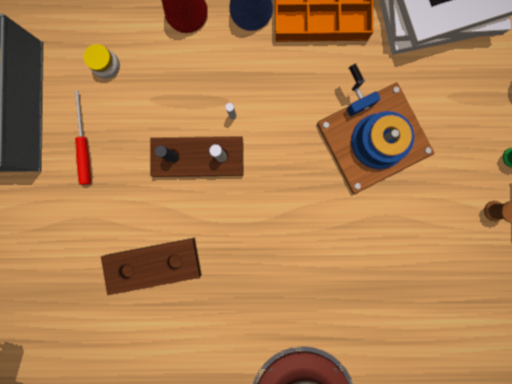

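Candidates: white rods at scene (311,234), tall and in the holder, and at (305,281), short and on the table. The tall one in the holder fits the larger drift. Holders at (335,254), world y≈214, and (350,190), world y≈308. The first is farther to the robot's right. I'll confirm this in one crop and measure the winder yaw.

```bash
cat >> h.py <<'E'
def ray(c,uv,z,info=None):
    i=info or bot.camera_info(c);w,x,y,q=i['orientation'];M=R.from_quat([x,y,q,w]).as_matrix()
    d=M@np.linalg.solve(i['camera_matrix'],[uv[0],uv[1],1.]);o=np.array(i['origin']);return o+d*(z-o[2])/d[2]
E
python3 - <<'E'
from h import *
t=cv2.imread('pics/top0.png');s=cv2.imread('pics/scene0.png')
a=cv2.resize(s[195:310,265:400],None,fx=3,fy=3,interpolation=2);b=cv2.resize(t[75:200,310:440],None,fx=3,fy=3,interpolation=2)
h=max(a.shape[0],b.shape[0]);p=lambda m:cv2.copyMakeBorder(m,0,h-m.shape[0],0,0,0)
cv2.imwrite('pics/crop.png',np.hstack([p(a),p(b)]))
for q in("cup_top","drift_mid","punch_mid","housing_face","holder"):
  for c,im in(("top",t),("scene",s)):
    for d in bot.regions_of(q,c):
        m=d['pixels'].astype(np.uint8);cs=max(cv2.findContours(m,0,1)[0],key=cv2.contourArea)
        e=cv2.minAreaRect(cs);print(q,c,round(d['conf'],2),m.sum(),np.round(e[0],1),np.round(e[1],1),round(e[2],1), np.round(cv2.fitEllipse(cs)[0],1) if len(cs)>5 else '')
P=[ray('top',u,18) for u in((396,89),(430,153),(357,186),(324,125))];print(np.round(P),np.mean(P,0))
for k in((1,0),(2,3)):
    v=P[k[0]]-P[k[1]]; print(np.linalg.norm(v),np.degrees(np.arctan2(v[1],v[0])))
for k in((0,3),(1,2)):
    v=P[k[0]]-P[k[1]]; print(np.linalg.norm(v),np.degrees(np.arctan2(v[1],v[0])))
E
```

```text
cup_top top 0.94 1171 [391.  134.5] [39. 40.] 90.0 [390.7 134.6]
cup_top scene 0.66 1049 [124.4 236.9] [32.  47.3] 76.0 [124.3 236.8]
drift_mid top 0.63 180 [218.3 152.8] [18.4 10.6] 45.0 [218.3 152.9]
drift_mid scene 0.94 449 [310.4 234.3] [11.3 41.6] 8.7 [310.4 234.7]
drift_mid scene 0.92 365 [303.8 281.5] [10.2 37.8] 8.1 [303.8 280.9]
drift_mid scene 0.57 3385 [335. 255.] [ 39.7 107.7] 89.1 [334.2 255.8]
punch_mid top 0.84 265 [166.7 153.6] [25.  11.2] 26.6 [166.4 153.6]
punch_mid scene 0.68 493 [364.  233.1] [12.6 42. ] 14.0 [364.3 231.8]
housing_face top 0.67 7766 [367.1 121.7] [117.6  91.7] 63.4 [373.7 133.5]
housing_face scene 0.83 9175 [126.5 268.5] [ 92.7 123.9] 68.2 [130.5 274.4]
holder top 0.79 3848 [151.  265.8] [40.5 96.6] 79.2 [151.4 265.8]
holder scene 0.94 3382 [335.5 255.2] [ 40.2 106.8] 89.0 [333.9 255.9]
holder scene 0.71 2139 [350.5 190. ] [28.4 84.5] 83.7 [348.9 190.3]
[[ 645. -203.   18.]
 [ 510. -271.   18.]
 [ 443. -118.   18.]
 [ 571.  -52.   18.]] [ 542.32501532 -160.79406011   18.        ]
150.97565283609563 -153.52657007275113
144.03825834729594 -152.62827509989094
169.0204448387925 -63.893594581120986
166.95240736307377 -66.28609909015255
```

View pics/crop.png

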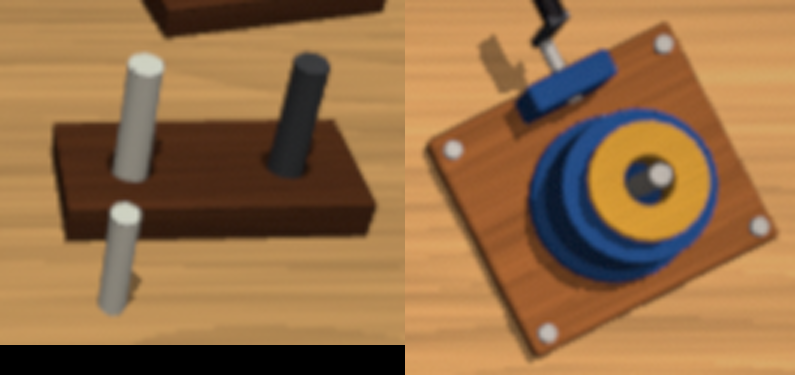

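The crop shows the tall white drift at scene (313,232) in the right-hand holder, on its -y side. The punch is at (365,233), and the short white rod, at (305,281), is a decoy. The winder's crank points towards image up-left (yaw about 26°). Next I move over the drift.

step_arm(rows=[[0.07,0.022,-0.031,0,0],[0.07,0.044,-0.062,0,0],[0.07,0.066,-0.093,0,0],[0.07,0.088,-0.124,0,0],[0.07,0.11,-0.155,0,0]], force=60)

```text
t: 1.92
ee_pos: [287.2, 469.1, 218.8]
tcp_rot: [0.0, 0.137, 0.991, 0.0]
force: [0.8, -0.5, -0.6]
grip_width: 70.2
finger_force: 0.0
```

step_arm(rows=[[0.07,0.022,-0.031,0,0],[0.07,0.044,-0.062,0,0],[0.07,0.066,-0.093,0,0],[0.07,0.088,-0.124,0,0],[0.07,0.11,-0.155,0,0]])

```text
t: 2.33
ee_pos: [397.3, 314.1, 219.0]
tcp_rot: [0.0, 0.137, 0.991, 0.0]
force: [-0.1, 0.4, 0.3]
grip_width: 69.9
finger_force: 0.0
```

step_arm(rows=[[0.07,0.022,-0.031,0,0],[0.07,0.044,-0.062,0,0],[0.07,0.066,-0.093,0,0],[0.07,0.088,-0.122,0,0],[0.07,0.11,-0.151,0,0]])

```text
t: 2.75
ee_pos: [507.3, 162.9, 219.0]
tcp_rot: [0.0, 0.137, 0.991, 0.0]
force: [1.1, 0.4, 0.5]
grip_width: 70.2
finger_force: 0.0
```

```bash
python3 - <<'E'
from h import *
o=bot.get_obs();print(o['t'],o['ee_pos'],o['tcp_rot'],o['force'])
i=bot.camera_info('wrist');im=bot.capture('wrist');cv2.imwrite('pics/w1.png',im)
print(i['origin'],i['orientation'])
for q in("drift_mid","holder","socket_a"):
  print(q,[(round(d['conf'],2),np.round(d['position'],1).tolist()) for d in bot.mark_of(q,'wrist')])
for d in bot.regions_of('drift_mid','wrist'): 
  m=d['pixels'];ys,xs=np.where(m);print(d['conf'],m.sum(),xs.min(),xs.max(),ys.min(),ys.max())
print(ray('top',(390.8,134.6),94),ray('top',(393,134),114),ray('scene',(124,236),94))
E
```

```text
2.75 [507.33399642 162.90090152 219.01646501] [3.21156321e-04 1.37062178e-01 9.90562377e-01 1.85869163e-04] [1.12697545 0.41328247 0.47458607]
[439.57575948 181.85239003 385.72881848] [0.1017742  0.79067781 0.59868394 0.07776992]
drift_mid [(0.8, [506.4, 164.9, 59.1]), (0.67, [595.8, 142.9, 37.2])]
holder [(0.79, [504.5, 214.0, -1.4]), (0.2, [507.7, 265.0, 60.7])]
socket_a [(0.66, [504.7, 167.3, 2.4]), (0.65, [503.9, 266.9, 11.0])]
0.93 761 248 270 159 197
0.93 542 252 267 230 269
[ 535.61780627 -162.85767376   94.        ] [ 533.05005146 -159.68237018  114.        ] [ 540.89848289 -160.76177816   94.        ]
```

View pics/w1.png

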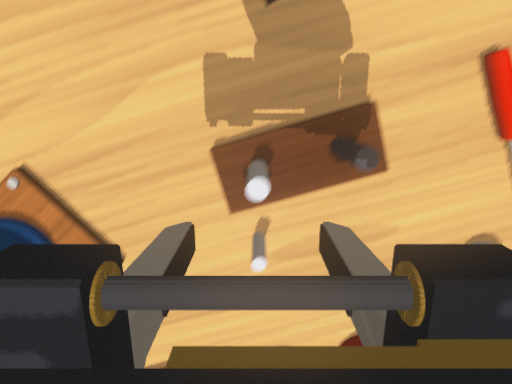

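The wrist view shows the tall drift's top at (257,187) in the holder, the short one at (259,263) and the punch at (365,157). Everything is clear for the descent.

step_arm(rows=[[0.07,-0.001,0.001,-0.035,0],[0.07,-0.001,0.001,-0.07,0],[0.07,-0.001,0.001,-0.105,0],[0.07,-0.001,0.001,-0.135,0],[0.07,-0.001,0.001,-0.155,0]])

```text
t: 3.42
ee_pos: [502.6, 167.8, 61.1]
tcp_rot: [-0.002, 0.135, 0.991, -0.0]
force: [-0.4, -0.1, -0.2]
grip_width: 69.8
finger_force: 0.0
```

step_arm(rows=[[0.015,0,0,0,0],[0.015,0,0,0,0],[0.015,0,0,0,0],[0.015,0,0,0,0],[0.015,0,0,0,0]], force=60)

```text
t: 3.83
ee_pos: [506.3, 166.3, 65.3]
tcp_rot: [0.001, 0.137, 0.991, 0.001]
force: [0.2, 0.4, 1.0]
grip_width: 41.0
finger_force: 0.0
```

step_arm(rows=[[0.015,0,0,0,0],[0.015,0,0,0,0],[0.015,0,0,0,0]])

```text
t: 4.08
ee_pos: [505.6, 165.7, 64.2]
tcp_rot: [0.0, 0.137, 0.991, 0.0]
force: [-0.4, 0.8, 2.9]
grip_width: 21.4
finger_force: 45.1
```

step_arm(rows=[[0.015,0,0,0,0],[0.015,0,0,0,0],[0.015,0,0,0.01,0],[0.015,0,0,0.03,0],[0.015,0,0,0.05,0]])

```text
t: 4.5
ee_pos: [504.5, 165.2, 113.8]
tcp_rot: [-0.001, 0.137, 0.991, -0.001]
force: [1.0, -0.0, -0.6]
grip_width: 21.3
finger_force: 60.0
```

step_arm(rows=[[0.015,0,0,0.03,0],[0.015,0,0,0.05,0],[0.015,0,0,0.07,0],[0.015,0,0,0.08,0],[0.015,0,0,0.08,0]])

```text
t: 4.92
ee_pos: [506.6, 166.0, 196.0]
tcp_rot: [0.002, 0.137, 0.991, 0.001]
force: [0.6, 0.6, -1.3]
grip_width: 21.0
finger_force: 60.0
```

```bash
python3 - <<'E'
from h import *
o=bot.get_obs();print(o['t'],o['ee_pos'],o['force'],o['grip_width'],o['finger_force'])
t=bot.capture('top');s=bot.capture('scene');cv2.imwrite('pics/t2.png',t);cv2.imwrite('pics/s2.png',s)
for c in('scene','wrist'):
  if c=='wrist': cv2.imwrite('pics/w2.png',bot.capture('wrist'))
  for q in('drift_tip','drift_mid'): print(c,q,[(round(d['conf'],2),np.round(d['position'],1).tolist()) for d in bot.mark_of(q,c)])
a=s[100:310,250:400];cv2.imwrite('pics/c2.png',np.hstack([cv2.resize(a,(428,600),interpolation=2)]))
E
```

```text
4.9167 [506.6352446  165.96998474 196.0474115 ] [ 0.6124906   0.62780901 -1.25178688] 20.969659483922054 59.99965488910675
scene drift_tip [(0.79, [593.6, 144.8, 2.1]), (0.78, [502.6, 166.2, 136.8])]
scene drift_mid [(0.79, [503.5, 165.5, 186.0]), (0.58, [596.7, 139.6, 40.3])]
wrist drift_tip [(0.94, [506.9, 164.4, 138.5])]
wrist drift_mid [(0.82, [505.7, 165.1, 182.1])]
```

View pics/c2.png

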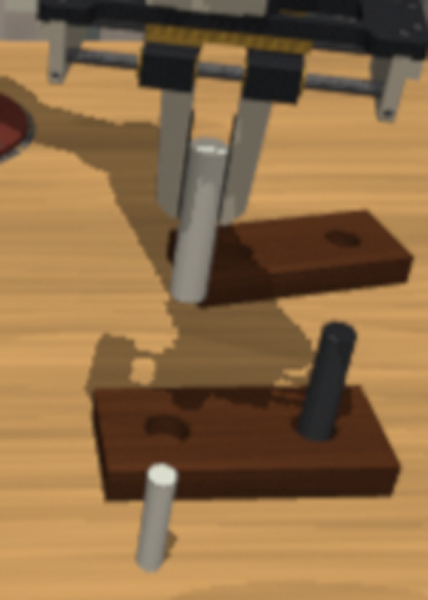

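The drift is held upright with its tip about 57 mm below the TCP. The punch at crop (325,385) is undisturbed and the drift's socket at (167,427) is empty. Next I move toward the winder and measure its centre with the wrist camera.

step_arm(rows=[[0.015,0.002,-0.015,0,0],[0.015,0.004,-0.045,0,0],[0.015,0.006,-0.075,0,0],[0.015,0.008,-0.105,0,0],[0.015,0.01,-0.135,0,0]])

```text
t: 5.68
ee_pos: [515.0, 29.3, 193.0]
tcp_rot: [-0.001, 0.137, 0.991, -0.0]
force: [0.2, 0.1, -0.4]
grip_width: 21.0
finger_force: 60.0
```

step_arm(rows=[[0.015,0.002,-0.03,0,0],[0.015,0.004,-0.06,0,0],[0.015,0.006,-0.08,0,0],[0.015,0.006,-0.09,0,0],[0.015,0.006,-0.09,0,0]])

```text
t: 6.1
ee_pos: [520.9, -62.3, 193.1]
tcp_rot: [-0.0, 0.139, 0.99, -0.001]
force: [0.4, -0.5, -0.1]
grip_width: 21.6
finger_force: 60.0
```

```bash
python3 - <<'E'
from h import *
o=bot.get_obs();print(o['t'],o['ee_pos'],o['force'],o['joint_vel'].round(2) if hasattr(o['joint_vel'],'round') else o['joint_vel'])
i=bot.camera_info('wrist');im=bot.capture('wrist');cv2.imwrite('pics/w3.png',im)
for q in("cup_top","spindle_top","housing_face","winder",'drift_tip'):
  print(q,[(round(d['conf'],2),np.round(d['position'],1).tolist()) for d in bot.mark_of(q,'wrist')])
for d in bot.regions_of('cup_top','wrist'):
  m=d['pixels'].astype(np.uint8);cs=max(cv2.findContours(m,0,1)[0],key=cv2.contourArea);e=cv2.fitEllipse(cs);print(d['conf'],m.sum(),e,cv2.boundingRect(cs),ray('wrist',e[0],94,i))
E
```

```text
6.1 [520.89556128 -62.34251947 193.12514893] [ 0.41513802 -0.50804696 -0.14053065] [-0.05 -0.01 -0.06  0.01 -0.02  0.   -0.03]
cup_top [(0.58, [536.3, -163.5, 94.4])]
spindle_top []
housing_face [(0.85, [531.1, -163.3, 74.9])]
winder [(0.93, [536.9, -163.1, 2.5])]
drift_tip [(0.86, [523.9, -63.7, 141.2]), (0.85, [593.6, 143.4, -0.8])]
0.56 2893 ((153.77708435058594, 221.9507293701172), (51.18535614013672, 88.60070037841797), 91.94183349609375) (113, 195, 85, 50) [ 522.22282304 -158.00671486   94.        ]
```

View pics/w3.png

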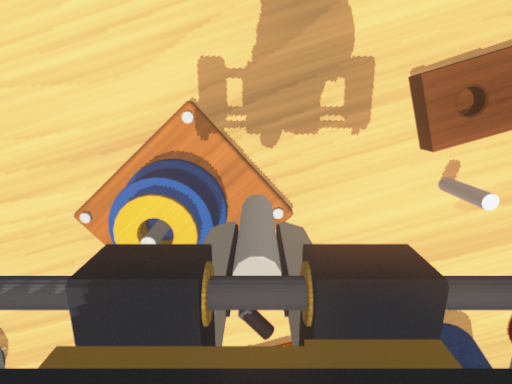

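The wrist view shows the cup ring at about (155,235), partly hidden by the gripper, and base screws at (187,118), (84,218) and (278,213). From these I compute the yaw and centre.

```bash
python3 - <<'E'
from h import *
i=bot.camera_info('wrist')
A,B,C=[ray('wrist',u,18,i) for u in((187,118),(84,218),(278,213))]
print(A,B,C,(B+C)/2);f=lambda v:(np.linalg.norm(v),np.degrees(np.arctan2(v[1],v[0])));print(f(B-A),f(C-A))
im=cv2.imread('pics/w3.png');h=cv2.cvtColor(im,40);m=cv2.inRange(h,(18,150,120),(32,255,255));m[:190]=0;m[246:]=0;m[:,:105]=0;m[:,205:]=0
cs=max(cv2.findContours(m,0,1)[0],key=cv2.contourArea)[:,0]
P=np.array([ray('wrist',p,94,i)[:2] for p in cs if p[1]<240])
from scipy.optimize import least_squares as L
r=L(lambda c:np.hypot(*(P-c).T)-38,[534,-162],loss='soft_l1',f_scale=.5);print(r.x,np.abs(r.fun).mean())
t=cv2.imread('pics/top0.png');h=cv2.cvtColor(t,40);m=cv2.inRange(h,(15,120,90),(32,255,255));m[:105]=0;m[165:]=0;m[:,:360]=0;m[:,425:]=0
n,l,s,c=cv2.connectedComponentsWithStats(m);k=1+s[1:,4].argmax();cs=max(cv2.findContours((l==k).astype(np.uint8),0,1)[0],key=cv2.contourArea)[:,0]
P=np.array([ray('top',p,94)[:2] for p in cs]);r=L(lambda c:np.hypot(*(P-c[:2]).T)-c[2],[534,-162,38],loss='soft_l1',f_scale=.5);print(r.x,np.abs(r.fun).mean())
E
```

```text
[ 443.86839022 -111.90863664   18.        ] [ 517.77004141 -260.67140111   18.        ] [571.31843324 -46.2071397   18.        ] [ 544.54423733 -153.4392704    18.        ]
(np.float64(166.10783889501715), np.float64(-63.58295362577773)) (np.float64(143.38828461714613), np.float64(27.271460430091015))
[ 536.81580583 -156.00491273] 7.776087405358252
[ 534.9979987  -162.38509796   36.48619806] 0.4247655647440941
```

step_arm(rows=[[0.015,0.0,-0.02,0,0],[0.015,0.001,-0.045,0,0],[0.015,0.0015,-0.065,0,0],[0.015,0.0015,-0.0788,0,0],[0.015,0.0015,-0.0788,-0.01,0]])

```text
t: 6.87
ee_pos: [524.0, -142.1, 185.1]
tcp_rot: [0.002, 0.139, 0.99, -0.002]
force: [0.8, 0.1, -0.3]
grip_width: 21.2
finger_force: 60.0
```

step_arm(rows=[[0.015,0,0,-0.01,0],[0.015,0,0,-0.018,0],[0.015,0,0,-0.022,0],[0.015,0,0,-0.022,0],[0.015,0,0,-0.022,0]])

```text
t: 7.28
ee_pos: [522.8, -137.0, 161.1]
tcp_rot: [-0.001, 0.136, 0.991, 0.0]
force: [-0.9, -0.0, -0.7]
grip_width: 21.4
finger_force: 60.0
```

step_arm(rows=[[0.015,0,0,-0.001,0],[0.015,0,0,-0.002,0],[0.015,0,0,-0.002,0]])

```text
t: 7.53
ee_pos: [523.0, -138.1, 159.8]
tcp_rot: [0.0, 0.137, 0.991, -0.0]
force: [-0.9, -0.4, 0.5]
grip_width: 20.8
finger_force: 60.0
```

```bash
python3 - <<'E'
from h import *
o=bot.get_obs();print(o['t'],o['ee_pos'],o['force'],o['wrist_torque'])
s=bot.capture('scene');cv2.imwrite('pics/c4.png',cv2.resize(s[150:330,60:210],(600,720),interpolation=2)[:600])
t=bot.capture('top');cv2.imwrite('pics/t4.png',t)
for q in('drift_tip','cup_top'): print(q,[(round(d['conf'],2),np.round(d['position'],1).tolist()) for d in bot.mark_of(q,'scene')])
E
```

```text
7.5333 [ 522.98443516 -138.07179344  159.82125624] [-0.91988698 -0.40198941  0.50037706] [-0.06770556  0.00263876 -0.08472019]
drift_tip [(0.88, [520.5, -135.5, 106.0]), (0.88, [595.6, 143.7, -0.6])]
cup_top [(0.71, [535.1, -163.4, 92.7])]
```

View pics/c4.png

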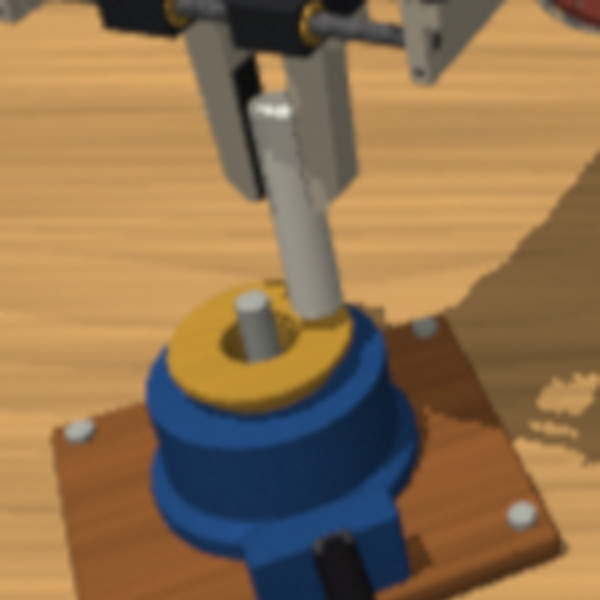

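The drift tip, at crop (315,310), hovers over the cup's +y side and is clear of the spindle. Now I feel for contact.

step_arm(rows=[[0.015,0,0,-0.001,0],[0.015,0,0,-0.002,0],[0.015,0,0,-0.003,0],[0.015,0,0,-0.003,0]])

```text
t: 8.07
ee_pos: [522.7, -138.2, 156.4]
tcp_rot: [-0.0, 0.137, 0.991, -0.0]
force: [0.8, 0.4, 0.2]
grip_width: 21.1
finger_force: 60.0
```

step_arm(rows=[[0.015,0,0,-0.0005,0],[0.015,0,0,-0.001,0],[0.015,0,0,-0.001,0]])

```text
t: 8.32
ee_pos: [522.8, -138.2, 155.5]
tcp_rot: [-0.0, 0.137, 0.991, -0.0]
force: [0.5, 0.1, -0.1]
grip_width: 21.7
finger_force: 60.0
```

step_arm(rows=[[0.015,0,0,-0.0005,0],[0.015,0,0,-0.001,0],[0.015,0,0,-0.001,0]])

```text
t: 8.57
ee_pos: [522.8, -138.2, 154.5]
tcp_rot: [-0.0, 0.137, 0.991, -0.0]
force: [1.4, -0.2, 0.1]
grip_width: 21.4
finger_force: 60.0
```

step_arm(rows=[[0.015,0,0,-0.0005,0],[0.015,0,0,-0.001,0],[0.015,0,0,-0.001,0]])

```text
t: 8.82
ee_pos: [522.8, -138.2, 153.5]
tcp_rot: [-0.0, 0.137, 0.991, -0.0]
force: [-0.3, -0.0, -1.0]
grip_width: 21.4
finger_force: 60.0
```

step_arm(rows=[[0.015,0,0,-0.0005,0],[0.015,0,0,-0.001,0],[0.015,0,0,-0.001,0]])

```text
t: 9.07
ee_pos: [522.8, -138.2, 152.5]
tcp_rot: [-0.0, 0.137, 0.991, -0.0]
force: [-0.6, -0.6, 0.1]
grip_width: 21.4
finger_force: 60.0
```

step_arm(rows=[[0.015,0,0,-0.0005,0],[0.015,0,0,-0.001,0],[0.015,0,0,-0.001,0]])

```text
t: 9.32
ee_pos: [522.8, -138.2, 151.6]
tcp_rot: [-0.0, 0.137, 0.991, -0.0]
force: [-0.6, -0.4, -0.5]
grip_width: 21.6
finger_force: 60.0
```

step_arm(rows=[[0.015,0,0,-0.0005,0],[0.015,0,0,-0.001,0],[0.015,0,0,-0.001,0]])

```text
t: 9.57
ee_pos: [523.0, -138.2, 151.0]
tcp_rot: [0.0, 0.137, 0.991, -0.0]
force: [-0.6, 0.2, 1.2]
grip_width: 21.2
finger_force: 60.0
```

step_arm(rows=[[0.015,0,0,-0.0005,0],[0.015,0,0,-0.0005,0]])

```text
t: 9.73
ee_pos: [523.0, -138.3, 150.9]
tcp_rot: [0.0, 0.137, 0.991, -0.0]
force: [-0.2, 0.4, 4.1]
grip_width: 21.5
finger_force: 60.0
```

step_arm(rows=[[0.015,0,0,-0.0005,0],[0.015,0,0,-0.0005,0]])

```text
t: 9.9
ee_pos: [523.1, -138.2, 150.8]
tcp_rot: [0.0, 0.137, 0.991, 0.0]
force: [-2.7, 0.4, 5.4]
grip_width: 21.4
finger_force: 60.0
```

Contact on +y is at TCP z≈151.0, with an arm stiffness of about 4.5 N/mm. I lift and probe the -x side.

step_arm(rows=[[0.015,0,0,0.004,0],[0.015,-0.0005,-0.0005,0.006,0],[0.015,-0.0145,-0.0153,0.006,0],[0.015,-0.0122,-0.0362,0.006,0],[0.015,-0.0122,-0.0362,0.005,0]])

```text
t: 10.32
ee_pos: [510.0, -179.6, 154.8]
tcp_rot: [0.001, 0.14, 0.99, -0.002]
force: [-1.1, -1.1, -0.9]
grip_width: 21.3
finger_force: 60.0
```

step_arm(rows=[[0.015,0,0,0,0],[0.015,0,0,-0.001,0],[0.015,0,0,-0.001,0]])

```text
t: 10.57
ee_pos: [510.8, -173.0, 153.3]
tcp_rot: [-0.0, 0.136, 0.991, 0.001]
force: [0.2, 0.5, -0.0]
grip_width: 21.5
finger_force: 60.0
```

step_arm(rows=[[0.015,0,0,-0.0005,0],[0.015,0,0,-0.001,0],[0.015,0,0,-0.001,0]])

```text
t: 10.82
ee_pos: [510.7, -173.8, 152.5]
tcp_rot: [-0.0, 0.136, 0.991, 0.0]
force: [0.9, -0.5, -0.0]
grip_width: 21.3
finger_force: 60.0
```

step_arm(rows=[[0.015,0,0,-0.0005,0],[0.015,0,0,-0.001,0],[0.015,0,0,-0.001,0]])

```text
t: 11.07
ee_pos: [510.6, -174.3, 151.5]
tcp_rot: [-0.0, 0.137, 0.991, 0.0]
force: [0.7, -0.1, -0.2]
grip_width: 21.2
finger_force: 60.0
```

step_arm(rows=[[0.015,0,0,-0.0005,0],[0.015,0,0,-0.001,0],[0.015,0,0,-0.001,0]])

```text
t: 11.32
ee_pos: [510.8, -174.4, 151.2]
tcp_rot: [0.0, 0.137, 0.991, -0.0]
force: [-0.5, 0.1, 2.9]
grip_width: 21.5
finger_force: 60.0
```

step_arm(rows=[[0.015,0,0,-0.0005,0],[0.015,0,0,-0.001,0]])

```text
t: 11.48
ee_pos: [510.9, -174.5, 150.9]
tcp_rot: [0.0, 0.137, 0.991, -0.0]
force: [-2.0, -0.3, 10.2]
grip_width: 21.4
finger_force: 60.0
```

step_arm(rows=[[0.015,0,0,-0.0005,0],[0.015,0,0,-0.001,0]])

```text
t: 11.65
ee_pos: [510.9, -174.5, 150.1]
tcp_rot: [0.0, 0.137, 0.991, -0.0]
force: [-2.6, 1.3, 10.6]
grip_width: 21.2
finger_force: 60.0
```

step_arm(rows=[[0.015,0,0,0.005,0],[0.015,0,0,0.0064,0],[0.015,0.0153,-0.0145,0.0064,0],[0.015,0.0362,-0.0122,0.0064,0],[0.015,0.0362,-0.0122,0.0064,0]])

```text
t: 12.07
ee_pos: [550.6, -186.5, 154.8]
tcp_rot: [0.002, 0.136, 0.991, 0.0]
force: [1.6, 1.1, 0.2]
grip_width: 21.3
finger_force: 60.0
```

step_arm(rows=[[0.015,0,0,-0.001,0],[0.015,0,0,-0.002,0],[0.015,0,0,-0.002,0]])

```text
t: 12.32
ee_pos: [545.5, -186.4, 152.4]
tcp_rot: [-0.001, 0.137, 0.991, 0.0]
force: [-0.3, -0.6, -0.4]
grip_width: 21.3
finger_force: 60.0
```

step_arm(rows=[[0.015,0,0,-0.0005,0],[0.015,0,0,-0.001,0],[0.015,0,0,-0.001,0]])

```text
t: 12.57
ee_pos: [546.4, -186.6, 152.0]
tcp_rot: [-0.0, 0.137, 0.991, -0.0]
force: [0.1, 0.6, -1.1]
grip_width: 21.4
finger_force: 60.0
```

step_arm(rows=[[0.015,0,0,-0.0005,0],[0.015,0,0,-0.001,0],[0.015,0,0,-0.001,0]])

```text
t: 12.82
ee_pos: [546.8, -186.6, 151.0]
tcp_rot: [-0.0, 0.137, 0.991, -0.0]
force: [0.3, 0.0, -1.2]
grip_width: 21.3
finger_force: 60.0
```

step_arm(rows=[[0.015,0,0,-0.0005,0],[0.015,0,0,-0.001,0],[0.015,0,0,-0.001,0]])

```text
t: 13.07
ee_pos: [546.9, -186.6, 150.0]
tcp_rot: [0.0, 0.137, 0.991, -0.0]
force: [-0.4, -0.3, -0.7]
grip_width: 21.2
finger_force: 60.0
```

step_arm(rows=[[0.015,0,0,-0.0005,0],[0.015,0,0,-0.001,0]])

```text
t: 13.23
ee_pos: [547.1, -186.7, 149.7]
tcp_rot: [0.0, 0.137, 0.991, -0.0]
force: [-1.5, -0.5, 5.6]
grip_width: 21.5
finger_force: 60.0
```

step_arm(rows=[[0.015,0,0,-0.0005,0],[0.015,0,0,-0.0005,0]])

```text
t: 13.4
ee_pos: [547.1, -186.7, 149.7]
tcp_rot: [0.0, 0.137, 0.991, -0.0]
force: [-1.3, 0.7, 6.2]
grip_width: 21.4
finger_force: 60.0
```

Heights: +y 150.6, -x 150.3, -y 149.9, so the cup is nearly level. I press in turn with small sinks, starting with +x. Each command stays about 2 mm (≈11 N) past its target so the force remains low.

step_arm(rows=[[0.015,0,0,0.0055,0],[0.015,0.007,0.007,0.0055,0],[0.015,0.0145,0.0153,0.0055,0],[0.015,0.0135,0.0265,0.0055,0],[0.015,0.0122,0.0362,0.0055,0]])

```text
t: 13.82
ee_pos: [559.6, -147.9, 153.5]
tcp_rot: [-0.0, 0.136, 0.991, 0.001]
force: [0.2, 0.2, -0.8]
grip_width: 21.1
finger_force: 60.0
```

step_arm(rows=[[0.015,0,0,0,0],[0.015,0,0,-0.002,0],[0.015,0,0,-0.0035,0],[0.015,0,0,-0.0045,0],[0.015,0,0,-0.0045,0]])

```text
t: 14.23
ee_pos: [558.8, -150.9, 149.8]
tcp_rot: [-0.0, 0.137, 0.991, -0.0]
force: [-1.1, 0.6, 1.3]
grip_width: 21.7
finger_force: 60.0
```

step_arm(rows=[[0.015,0,0,-0.001,0],[0.015,0,0,-0.002,0],[0.015,0,0,-0.0022,0],[0.015,0,0,-0.0022,0]])

```text
t: 14.57
ee_pos: [559.1, -150.9, 149.2]
tcp_rot: [0.0, 0.137, 0.991, -0.0]
force: [-3.2, 0.7, 10.7]
grip_width: 21.4
finger_force: 60.0
```

step_arm(rows=[[0.015,0,0,0.0062,0],[0.015,-0.0075,0.007,0.0062,0],[0.015,-0.0153,0.0145,0.0062,0],[0.015,-0.0265,0.0135,0.0062,0],[0.015,-0.0362,0.0122,0.0062,0]])

```text
t: 14.98
ee_pos: [522.3, -138.1, 153.3]
tcp_rot: [-0.0, 0.137, 0.991, -0.0]
force: [-0.1, 1.2, 0.0]
grip_width: 21.1
finger_force: 60.0
```

step_arm(rows=[[0.015,0,0,0,0],[0.015,0,0,-0.0015,0],[0.015,0,0,-0.003,0],[0.015,0,0,-0.004,0],[0.015,0,0,-0.005,0]])

```text
t: 15.4
ee_pos: [523.9, -138.7, 149.8]
tcp_rot: [0.001, 0.137, 0.991, -0.0]
force: [-2.7, 0.6, 10.8]
grip_width: 21.3
finger_force: 60.0
```

step_arm(rows=[[0.015,0,0,-0.001,0],[0.015,0,0,-0.002,0],[0.015,0,0,-0.002,0],[0.015,0,0,-0.002,0]])

```text
t: 15.73
ee_pos: [523.8, -138.6, 148.3]
tcp_rot: [0.001, 0.137, 0.991, -0.0]
force: [-2.4, 0.5, 10.3]
grip_width: 21.0
finger_force: 60.0
```

step_arm(rows=[[0.015,0,0,0.0065,0],[0.015,-0.007,-0.0075,0.0065,0],[0.015,-0.0145,-0.0153,0.0065,0],[0.015,-0.0135,-0.0265,0.0065,0],[0.015,-0.0122,-0.0362,0.0065,0]])

```text
t: 16.15
ee_pos: [509.6, -176.4, 152.7]
tcp_rot: [-0.001, 0.138, 0.99, -0.0]
force: [-0.1, 0.5, -0.5]
grip_width: 21.4
finger_force: 60.0
```

step_arm(rows=[[0.015,0,0,0,0],[0.015,0,0,-0.0015,0],[0.015,0,0,-0.003,0],[0.015,0,0,-0.0045,0],[0.015,0,0,-0.0055,0]])

```text
t: 16.57
ee_pos: [511.1, -174.3, 148.8]
tcp_rot: [0.0, 0.136, 0.991, -0.0]
force: [-3.4, 0.4, 10.9]
grip_width: 20.8
finger_force: 60.0
```

step_arm(rows=[[0.015,0,0,-0.001,0],[0.015,0,0,-0.002,0],[0.015,0,0,-0.002,0],[0.015,0,0,-0.002,0]])

```text
t: 16.9
ee_pos: [510.9, -174.3, 147.3]
tcp_rot: [0.001, 0.137, 0.991, -0.0]
force: [-2.8, 0.7, 10.3]
grip_width: 21.3
finger_force: 60.0
```

step_arm(rows=[[0.015,0,0,0.0065,0],[0.015,0.0075,-0.007,0.0065,0],[0.015,0.0153,-0.0145,0.0065,0],[0.015,0.0265,-0.0135,0.0065,0],[0.015,0.0362,-0.0122,0.0065,0]])

```text
t: 17.32
ee_pos: [547.4, -186.5, 151.9]
tcp_rot: [-0.0, 0.137, 0.991, 0.0]
force: [0.9, 0.4, 0.5]
grip_width: 21.1
finger_force: 60.0
```

step_arm(rows=[[0.015,0,0,0,0],[0.015,0,0,-0.0015,0],[0.015,0,0,-0.003,0],[0.015,0,0,-0.0045,0],[0.015,0,0,-0.0055,0]])

```text
t: 17.73
ee_pos: [546.5, -186.2, 147.8]
tcp_rot: [-0.0, 0.137, 0.991, 0.0]
force: [-2.1, 0.8, 9.3]
grip_width: 21.5
finger_force: 60.0
```

step_arm(rows=[[0.015,0,0,-0.001,0],[0.015,0,0,-0.002,0],[0.015,0,0,-0.002,0],[0.015,0,0,-0.002,0]])

```text
t: 18.07
ee_pos: [546.5, -186.2, 146.4]
tcp_rot: [0.0, 0.137, 0.991, 0.0]
force: [-1.4, 1.6, 9.2]
grip_width: 21.6
finger_force: 60.0
```

step_arm(rows=[[0.015,0,0,0.0065,0],[0.015,0.007,0.007,0.0065,0],[0.015,0.0145,0.0153,0.0065,0],[0.015,0.0135,0.0265,0.0065,0],[0.015,0.0122,0.0362,0.0065,0]])

```text
t: 18.48
ee_pos: [559.4, -148.0, 150.4]
tcp_rot: [-0.0, 0.136, 0.991, 0.001]
force: [-0.2, 0.3, -0.7]
grip_width: 21.2
finger_force: 60.0
```

step_arm(rows=[[0.015,0,0,0,0],[0.015,0,0,-0.0015,0],[0.015,0,0,-0.003,0],[0.015,0,0,-0.0045,0],[0.015,0,0,-0.0055,0]])

```text
t: 18.9
ee_pos: [559.1, -151.0, 146.8]
tcp_rot: [0.0, 0.138, 0.99, 0.0]
force: [-2.6, 1.1, 8.9]
grip_width: 21.3
finger_force: 60.0
```

step_arm(rows=[[0.015,0,0,-0.001,0],[0.015,0,0,-0.002,0],[0.015,0,0,-0.002,0],[0.015,0,0,-0.002,0]])

```text
t: 19.23
ee_pos: [559.2, -150.9, 145.5]
tcp_rot: [0.001, 0.138, 0.99, 0.0]
force: [-2.6, 1.1, 10.3]
grip_width: 21.4
finger_force: 60.0
```

step_arm(rows=[[0.015,0,0,0.0065,0],[0.015,-0.0075,0.007,0.0065,0],[0.015,-0.0153,0.0145,0.0065,0],[0.015,-0.0265,0.0135,0.0065,0],[0.015,-0.0362,0.0122,0.0065,0]])

```text
t: 19.65
ee_pos: [522.2, -138.3, 149.9]
tcp_rot: [-0.0, 0.137, 0.991, -0.0]
force: [-0.3, 0.0, 0.4]
grip_width: 21.4
finger_force: 60.0
```

step_arm(rows=[[0.015,0,0,0,0],[0.015,0,0,-0.0015,0],[0.015,0,0,-0.003,0],[0.015,0,0,-0.0045,0],[0.015,0,0,-0.0055,0]])

```text
t: 20.07
ee_pos: [523.9, -138.7, 145.7]
tcp_rot: [0.001, 0.137, 0.991, -0.0]
force: [-2.3, -0.3, 11.0]
grip_width: 21.1
finger_force: 60.0
```

step_arm(rows=[[0.015,0,0,-0.001,0],[0.015,0,0,-0.002,0],[0.015,0,0,-0.002,0],[0.015,0,0,-0.002,0]])

```text
t: 20.4
ee_pos: [523.8, -138.6, 144.3]
tcp_rot: [0.001, 0.137, 0.991, -0.0]
force: [-2.3, 0.1, 10.2]
grip_width: 21.0
finger_force: 60.0
```

step_arm(rows=[[0.015,0,0,0.0065,0],[0.015,-0.007,-0.0075,0.0065,0],[0.015,-0.0145,-0.0153,0.0065,0],[0.015,-0.0135,-0.0265,0.0065,0],[0.015,-0.0122,-0.0362,0.0065,0]])

```text
t: 20.82
ee_pos: [509.6, -176.4, 148.7]
tcp_rot: [-0.001, 0.138, 0.99, -0.0]
force: [0.2, -0.1, -1.1]
grip_width: 21.1
finger_force: 60.0
```

step_arm(rows=[[0.015,0,0,0,0],[0.015,0,0,-0.0015,0],[0.015,0,0,-0.003,0],[0.015,0,0,-0.0045,0],[0.015,0,0,-0.0055,0]])

```text
t: 21.23
ee_pos: [511.1, -174.3, 144.8]
tcp_rot: [0.0, 0.136, 0.991, -0.0]
force: [-2.9, 0.4, 11.2]
grip_width: 20.8
finger_force: 60.0
```

step_arm(rows=[[0.015,0,0,-0.001,0],[0.015,0,0,-0.002,0],[0.015,0,0,-0.002,0],[0.015,0,0,-0.002,0]])

```text
t: 21.57
ee_pos: [511.0, -174.2, 143.4]
tcp_rot: [0.001, 0.136, 0.991, -0.0]
force: [-2.4, 0.3, 10.6]
grip_width: 21.1
finger_force: 60.0
```

step_arm(rows=[[0.015,0,0,0.0065,0],[0.015,0.0075,-0.007,0.0065,0],[0.015,0.0153,-0.0145,0.0065,0],[0.015,0.0265,-0.0135,0.0065,0],[0.015,0.0362,-0.0122,0.0065,0]])

```text
t: 21.98
ee_pos: [547.4, -186.5, 147.9]
tcp_rot: [-0.0, 0.137, 0.991, 0.0]
force: [0.0, -0.3, -2.3]
grip_width: 21.5
finger_force: 60.0
```

step_arm(rows=[[0.015,0,0,0,0],[0.015,0,0,-0.0015,0],[0.015,0,0,-0.003,0],[0.015,0,0,-0.0045,0],[0.015,0,0,-0.0055,0]])

```text
t: 22.4
ee_pos: [546.6, -186.1, 143.9]
tcp_rot: [0.0, 0.137, 0.991, 0.0]
force: [-2.4, 1.7, 9.9]
grip_width: 21.4
finger_force: 60.0
```

step_arm(rows=[[0.015,0,0,-0.001,0],[0.015,0,0,-0.002,0],[0.015,0,0,-0.002,0],[0.015,0,0,-0.002,0]])

```text
t: 22.73
ee_pos: [546.6, -186.1, 142.4]
tcp_rot: [0.0, 0.137, 0.991, 0.0]
force: [-2.5, 1.1, 8.3]
grip_width: 21.0
finger_force: 60.0
```

step_arm(rows=[[0.015,0,0,0.0065,0],[0.015,0.007,0.007,0.0065,0],[0.015,0.0145,0.0153,0.0065,0],[0.015,0.0135,0.0265,0.0065,0],[0.015,0.0122,0.0362,0.0065,0]])

```text
t: 23.15
ee_pos: [559.4, -148.0, 146.3]
tcp_rot: [-0.0, 0.136, 0.991, 0.001]
force: [-0.5, 0.2, -1.1]
grip_width: 21.3
finger_force: 60.0
```

step_arm(rows=[[0.015,0,0,0,0],[0.015,0,0,-0.0015,0],[0.015,0,0,-0.003,0],[0.015,0,0,-0.0045,0],[0.015,0,0,-0.0055,0]])

```text
t: 23.57
ee_pos: [559.1, -150.9, 142.8]
tcp_rot: [0.0, 0.138, 0.99, 0.0]
force: [-3.0, 0.8, 9.7]
grip_width: 21.2
finger_force: 60.0
```

step_arm(rows=[[0.015,0,0,-0.001,0],[0.015,0,0,-0.002,0],[0.015,0,0,-0.002,0],[0.015,0,0,-0.002,0]])

```text
t: 23.9
ee_pos: [559.2, -150.8, 141.5]
tcp_rot: [0.001, 0.138, 0.99, 0.0]
force: [-2.7, 1.6, 9.4]
grip_width: 21.1
finger_force: 60.0
```

step_arm(rows=[[0.015,0,0,0.0065,0],[0.015,-0.0075,0.007,0.0065,0],[0.015,-0.0153,0.0145,0.0065,0],[0.015,-0.0265,0.0135,0.0065,0],[0.015,-0.0362,0.0122,0.0065,0]])

```text
t: 24.32
ee_pos: [522.2, -138.3, 145.9]
tcp_rot: [-0.0, 0.137, 0.991, -0.0]
force: [0.7, -0.5, -0.3]
grip_width: 21.0
finger_force: 60.0
```

step_arm(rows=[[0.015,0,0,0,0],[0.015,0,0,-0.0015,0],[0.015,0,0,-0.003,0],[0.015,0,0,-0.0045,0],[0.015,0,0,-0.0055,0]])

```text
t: 24.73
ee_pos: [523.9, -138.7, 141.7]
tcp_rot: [0.001, 0.137, 0.991, -0.0]
force: [-3.1, 0.5, 10.8]
grip_width: 20.9
finger_force: 60.0
```

step_arm(rows=[[0.015,0,0,-0.0007,0],[0.015,0,0,-0.0015,0],[0.015,0,0,-0.0015,0]])

```text
t: 24.98
ee_pos: [523.8, -138.7, 140.8]
tcp_rot: [0.001, 0.137, 0.991, -0.0]
force: [-3.1, 0.8, 10.5]
grip_width: 21.0
finger_force: 60.0
```

step_arm(rows=[[0.015,0,0,0.0065,0],[0.015,-0.007,-0.0075,0.0065,0],[0.015,-0.0145,-0.0153,0.0065,0],[0.015,-0.0135,-0.0265,0.0065,0],[0.015,-0.0122,-0.0362,0.0065,0]])

```text
t: 25.4
ee_pos: [509.6, -176.4, 145.2]
tcp_rot: [-0.001, 0.138, 0.99, -0.0]
force: [0.9, -0.1, -0.7]
grip_width: 21.4
finger_force: 60.0
```

step_arm(rows=[[0.015,0,0,0,0],[0.015,0,0,-0.002,0],[0.015,0,0,-0.0035,0],[0.015,0,0,-0.005,0],[0.015,0,0,-0.006,0]])

```text
t: 25.82
ee_pos: [511.0, -174.3, 140.8]
tcp_rot: [0.0, 0.136, 0.991, -0.0]
force: [-2.8, 0.6, 11.7]
grip_width: 21.2
finger_force: 60.0
```

step_arm(rows=[[0.015,0,0,-0.0007,0],[0.015,0,0,-0.0015,0],[0.015,0,0,-0.0015,0]])

```text
t: 26.07
ee_pos: [511.0, -174.2, 140.2]
tcp_rot: [0.001, 0.136, 0.991, -0.0]
force: [-3.4, 0.1, 13.9]
grip_width: 21.3
finger_force: 60.0
```

step_arm(rows=[[0.015,0,0,-0.0005,0],[0.015,0,0,-0.001,0],[0.015,0,0,-0.001,0]])

```text
t: 26.32
ee_pos: [511.1, -174.3, 139.7]
tcp_rot: [0.001, 0.137, 0.991, -0.0]
force: [-3.6, 0.7, 16.1]
grip_width: 21.5
finger_force: 60.0
```

step_arm(rows=[[0.015,0,0,-0.0005,0],[0.015,0,0,-0.0005,0]])

```text
t: 26.48
ee_pos: [511.1, -174.3, 139.5]
tcp_rot: [0.001, 0.136, 0.991, -0.0]
force: [-5.0, 1.1, 18.2]
grip_width: 21.5
finger_force: 60.0
```

step_arm(rows=[[0.015,0,0,0.0065,0],[0.015,0.0075,-0.007,0.0075,0],[0.015,0.0153,-0.0145,0.0075,0],[0.015,0.0265,-0.0135,0.0075,0],[0.015,0.0362,-0.0122,0.0075,0]])

```text
t: 26.9
ee_pos: [547.4, -186.4, 143.9]
tcp_rot: [-0.0, 0.137, 0.991, 0.0]
force: [0.8, 0.2, -1.1]
grip_width: 21.2
finger_force: 60.0
```

step_arm(rows=[[0.015,0,0,0,0],[0.015,0,0,-0.0015,0],[0.015,0,0,-0.003,0],[0.015,0,0,-0.0045,0],[0.015,0,0,-0.0055,0]])

```text
t: 27.32
ee_pos: [546.4, -186.2, 139.9]
tcp_rot: [-0.0, 0.137, 0.991, 0.0]
force: [-2.6, 0.4, 11.8]
grip_width: 21.2
finger_force: 60.0
```

step_arm(rows=[[0.015,0,0,-0.0005,0],[0.015,0,0,-0.001,0],[0.015,0,0,-0.001,0]])

```text
t: 27.57
ee_pos: [546.5, -186.2, 139.8]
tcp_rot: [0.0, 0.137, 0.991, 0.0]
force: [-2.7, 1.8, 12.2]
grip_width: 21.2
finger_force: 60.0
```

step_arm(rows=[[0.015,0,0,-0.0005,0],[0.015,0,0,-0.001,0],[0.015,0,0,-0.001,0]])

```text
t: 27.82
ee_pos: [546.6, -186.2, 139.6]
tcp_rot: [0.0, 0.137, 0.991, 0.0]
force: [-3.1, 2.1, 14.7]
grip_width: 20.9
finger_force: 60.0
```

step_arm(rows=[[0.015,0,0,-0.0005,0],[0.015,0,0,-0.0005,0]])

```text
t: 27.98
ee_pos: [546.6, -186.3, 139.3]
tcp_rot: [0.001, 0.137, 0.991, 0.0]
force: [-3.7, 1.6, 16.3]
grip_width: 21.6
finger_force: 60.0
```

step_arm(rows=[[0.015,0,0,-0.0005,0],[0.015,0,0,-0.0005,0],[0.015,0,0,-0.0005,0]])

```text
t: 28.23
ee_pos: [546.7, -186.3, 139.2]
tcp_rot: [0.001, 0.137, 0.991, 0.0]
force: [-3.7, 1.7, 18.5]
grip_width: 21.0
finger_force: 60.0
```

step_arm(rows=[[0.015,0,0,0.0065,0],[0.015,0.007,0.007,0.008,0],[0.015,0.0145,0.0153,0.008,0],[0.015,0.0135,0.0265,0.008,0],[0.015,0.0122,0.0362,0.008,0]])

```text
t: 28.65
ee_pos: [559.3, -147.9, 142.6]
tcp_rot: [-0.001, 0.136, 0.991, 0.001]
force: [-0.6, 0.7, 0.3]
grip_width: 21.3
finger_force: 60.0
```

step_arm(rows=[[0.015,0,0,0,0],[0.015,0,0,-0.0015,0],[0.015,0,0,-0.003,0],[0.015,0,0,-0.0045,0],[0.015,0,0,-0.0055,0]])

```text
t: 29.07
ee_pos: [559.1, -150.9, 139.6]
tcp_rot: [0.0, 0.138, 0.99, 0.0]
force: [-3.1, 1.2, 14.0]
grip_width: 21.7
finger_force: 60.0
```

step_arm(rows=[[0.015,0,0,-0.0005,0],[0.015,0,0,-0.001,0],[0.015,0,0,-0.001,0]])

```text
t: 29.32
ee_pos: [559.1, -150.9, 139.5]
tcp_rot: [0.0, 0.138, 0.99, 0.0]
force: [-3.0, 1.5, 13.2]
grip_width: 21.3
finger_force: 60.0
```

cmd z = 137.0 on +x; I press on until it is solid.

step_arm(rows=[[0.015,0,0,-0.0005,0],[0.015,0,0,-0.001,0],[0.015,0,0,-0.001,0]])

```text
t: 29.57
ee_pos: [559.2, -151.0, 139.4]
tcp_rot: [0.001, 0.138, 0.99, 0.0]
force: [-3.9, 2.4, 16.9]
grip_width: 21.5
finger_force: 60.0
```

step_arm(rows=[[0.015,0,0,-0.0005,0],[0.015,0,0,-0.0005,0],[0.015,0,0,-0.0005,0]])

```text
t: 29.82
ee_pos: [559.2, -150.9, 139.2]
tcp_rot: [0.001, 0.138, 0.99, 0.0]
force: [-4.8, 2.3, 18.4]
grip_width: 20.9
finger_force: 60.0
```

step_arm(rows=[[0.015,0,0,-0.0005,0],[0.015,0,0,-0.0005,0]])

```text
t: 29.98
ee_pos: [559.3, -150.9, 139.1]
tcp_rot: [0.001, 0.138, 0.99, 0.0]
force: [-4.8, 2.7, 21.1]
grip_width: 21.0
finger_force: 60.0
```

step_arm(rows=[[0.015,0,0,0.0065,0],[0.015,-0.0075,0.007,0.008,0],[0.015,-0.0153,0.0145,0.008,0],[0.015,-0.0265,0.0135,0.008,0],[0.015,-0.0362,0.0122,0.008,0]])

```text
t: 30.4
ee_pos: [521.3, -137.5, 142.3]
tcp_rot: [-0.001, 0.137, 0.991, 0.0]
force: [-0.5, 0.1, -0.8]
grip_width: 21.2
finger_force: 60.0
```

step_arm(rows=[[0.015,0,0,0,0],[0.015,0,0,-0.0015,0],[0.015,0,0,-0.003,0],[0.015,0,0,-0.0045,0],[0.015,0,0,-0.0055,0]])

```text
t: 30.82
ee_pos: [523.7, -138.6, 139.3]
tcp_rot: [0.001, 0.137, 0.991, -0.0]
force: [-4.2, 0.1, 16.5]
grip_width: 21.2
finger_force: 60.0
```

step_arm(rows=[[0.015,0,0,-0.0005,0],[0.015,0,0,-0.001,0],[0.015,0,0,-0.001,0]])

```text
t: 31.07
ee_pos: [523.7, -138.6, 139.2]
tcp_rot: [0.001, 0.137, 0.991, -0.0]
force: [-4.3, 1.6, 16.5]
grip_width: 21.1
finger_force: 60.0
```

step_arm(rows=[[0.015,0,0,-0.0005,0],[0.015,0,0,-0.0005,0],[0.015,0,0,-0.0005,0]])

```text
t: 31.32
ee_pos: [523.8, -138.6, 139.1]
tcp_rot: [0.001, 0.137, 0.991, -0.0]
force: [-4.0, 0.8, 18.9]
grip_width: 21.7
finger_force: 60.0
```

step_arm(rows=[[0.015,0,0,0.0065,0],[0.015,-0.007,-0.0075,0.007,0],[0.015,-0.0145,-0.0153,0.007,0],[0.015,-0.0135,-0.0265,0.007,0],[0.015,-0.0122,-0.0362,0.007,0]])

```text
t: 31.73
ee_pos: [509.5, -176.4, 142.4]
tcp_rot: [-0.001, 0.138, 0.99, -0.0]
force: [1.3, 0.3, 0.1]
grip_width: 21.2
finger_force: 60.0
```

step_arm(rows=[[0.015,0,0,0,0],[0.015,0,0,-0.0015,0],[0.015,0,0,-0.003,0],[0.015,0,0,-0.0045,0],[0.015,0,0,-0.0055,0]])

```text
t: 32.15
ee_pos: [511.1, -174.3, 139.2]
tcp_rot: [0.0, 0.137, 0.991, -0.0]
force: [-4.5, 0.2, 16.5]
grip_width: 21.2
finger_force: 60.0
```

step_arm(rows=[[0.015,0,0,-0.001,0],[0.015,0,0,-0.0015,0],[0.015,0,0,-0.0015,0]])

```text
t: 32.4
ee_pos: [511.2, -174.4, 139.0]
tcp_rot: [0.001, 0.136, 0.991, -0.0]
force: [-4.1, 0.9, 17.4]
grip_width: 21.2
finger_force: 60.0
```

step_arm(rows=[[0.015,0,0,0.0065,0],[0.015,0.0075,-0.007,0.007,0],[0.015,0.0153,-0.0145,0.007,0],[0.015,0.0265,-0.0135,0.007,0],[0.015,0.0362,-0.0122,0.007,0]])

```text
t: 32.82
ee_pos: [547.4, -186.4, 142.8]
tcp_rot: [-0.0, 0.137, 0.991, 0.0]
force: [-0.1, 0.6, -0.5]
grip_width: 21.2
finger_force: 60.0
```

step_arm(rows=[[0.015,0,0,0,0],[0.015,0,0,-0.0015,0],[0.015,0,0,-0.003,0],[0.015,0,0,-0.0045,0],[0.015,0,0,-0.0055,0]])

```text
t: 33.23
ee_pos: [546.6, -186.1, 139.2]
tcp_rot: [0.0, 0.137, 0.991, 0.0]
force: [-3.9, 1.6, 14.5]
grip_width: 21.3
finger_force: 60.0
```

step_arm(rows=[[0.015,0,0,-0.001,0],[0.015,0,0,-0.0015,0],[0.015,0,0,-0.0015,0]])

```text
t: 33.48
ee_pos: [546.7, -186.2, 139.2]
tcp_rot: [0.001, 0.137, 0.991, 0.0]
force: [-4.4, 3.0, 16.5]
grip_width: 21.3
finger_force: 60.0
```

step_arm(rows=[[0.015,0,0,-0.0004,0],[0.015,0,0,-0.0007,0],[0.015,0,0,-0.0007,0]])

```text
t: 33.73
ee_pos: [546.7, -186.2, 139.1]
tcp_rot: [0.001, 0.137, 0.991, 0.0]
force: [-4.6, 2.6, 18.8]
grip_width: 20.8
finger_force: 60.0
```

step_arm(rows=[[0.015,0,0,0.015,0],[0.015,0,0,0.03,0],[0.015,0,0,0.045,0],[0.015,0,0,0.0587,0],[0.015,0,0,0.0587,0]])

```text
t: 34.15
ee_pos: [547.9, -187.3, 196.7]
tcp_rot: [0.003, 0.137, 0.991, -0.001]
force: [0.1, -1.1, -0.6]
grip_width: 21.4
finger_force: 60.0
```

step_arm(rows=[[0.015,-0.005,0.03,0,0],[0.015,-0.01,0.06,0,0],[0.015,-0.015,0.09,0,0],[0.015,-0.02,0.12,0,0],[0.015,-0.025,0.15,0,0]])

```text
t: 34.57
ee_pos: [520.4, -35.4, 193.0]
tcp_rot: [-0.001, 0.137, 0.991, -0.0]
force: [0.7, 0.6, -0.1]
grip_width: 21.4
finger_force: 60.0
```

step_arm(rows=[[0.015,-0.005,0.035,0,0],[0.015,-0.008,0.065,0,0],[0.015,-0.01,0.085,0,0],[0.015,-0.01,0.09,0,0],[0.015,-0.01,0.09,0,0]])

```text
t: 34.98
ee_pos: [511.1, 54.8, 193.3]
tcp_rot: [-0.001, 0.135, 0.991, -0.0]
force: [-0.0, -0.4, -0.7]
grip_width: 21.5
finger_force: 60.0
```

```bash
python3 - <<'E'
from h import *
o=bot.get_obs();print(o['t'],o['ee_pos'],o['force'])
s=bot.capture('scene');t=bot.capture('top');cv2.imwrite('pics/t5.png',t);i=bot.camera_info('wrist');w=bot.capture('wrist');cv2.imwrite('pics/w5.png',w)
p=np.zeros((600,800,3),np.uint8);p[:,:400]=cv2.resize(s[190:310,60:140+0],(400,600),interpolation=2);p[:384,400:]=cv2.resize(w,(400,300),interpolation=3).copy() if 0 else 0
p[:300,400:]=cv2.resize(w,(400,300),interpolation=3);p[300:,400:]=cv2.resize(t[110:210,120:253],(400,300),interpolation=2)
cv2.imwrite('pics/c5.png',p)
for c in('scene','top','wrist'):
  for q in('cup_top','drift_tip','drift_mid','socket_a','holder'): print(c,q,[(round(d['conf'],2),np.round(d['position'],1).tolist()) for d in bot.mark_of(q,c)])
E
```

```text
34.9833 [511.10394084  54.82470277 193.29559431] [-0.04989589 -0.39194894 -0.71500274]
scene cup_top [(0.75, [535.1, -164.0, 83.7])]
scene drift_tip [(0.69, [593.9, 145.2, -0.3]), (0.67, [507.3, 55.3, 137.7])]
scene drift_mid [(0.83, [596.8, 139.3, 38.8]), (0.81, [516.3, 54.0, 186.0])]
scene socket_a [(0.89, [271.6, 359.3, 7.4]), (0.87, [505.2, 165.3, 8.4]), (0.74, [291.3, 261.2, 7.6]), (0.73, [509.0, 54.1, 134.7]), (0.66, [505.4, 261.2, 7.1])]
scene holder [(0.78, [509.3, 216.6, 1.2]), (0.69, [278.3, 308.0, 4.3])]
top cup_top []
top drift_tip [(0.62, [532.9, -157.5, 114.9]), (0.49, [594.8, 137.0, 0.2])]
top drift_mid [(0.51, [595.3, 137.7, 37.2]), (0.5, [510.1, 165.9, 10.3])]
top socket_a [(0.64, [283.4, 264.2, 8.3]), (0.61, [510.6, 164.1, 8.8]), (0.59, [270.0, 355.5, 9.6])]
top holder [(0.67, [510.7, 213.0, -0.8]), (0.66, [279.0, 311.5, 2.7])]
wrist cup_top [(0.62, [531.9, -160.3, 84.0]), (0.58, [535.0, -160.8, 114.4])]
wrist drift_tip [(0.72, [589.5, 140.1, 1.9]), (0.66, [509.7, 52.4, 141.0])]
wrist drift_mid [(0.89, [514.3, 50.9, 187.9]), (0.78, [595.2, 143.6, 37.2])]
wrist socket_a [(0.93, [504.0, 266.4, 7.7]), (0.79, [505.4, 164.8, 3.9])]
wrist holder [(0.92, [503.6, 214.1, -0.1]), (0.46, [506.7, 164.2, -1.3])]
```

View pics/c5.png

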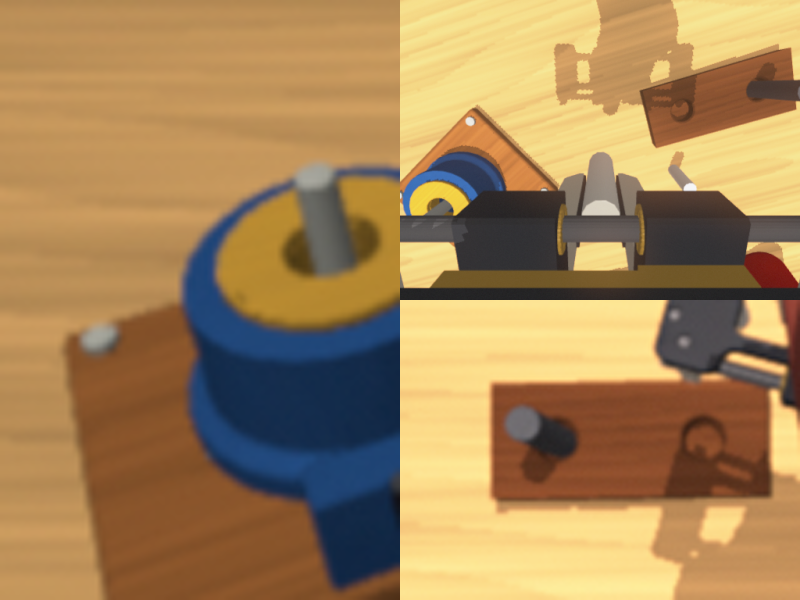

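The composite shows the cup's flange lying flush on the blue face (left), with the networks putting its top at 84 mm. The empty socket is at wrist px ≈(361,137) and top px ≈(221,156), and the punch stands in its own socket. I check the rod's swivel and the socket position before inserting.

```bash
python3 - <<'E'
from h import *
from scipy.optimize import minimize
o=bot.get_obs();g=np.array(o['ee_pos'])+[0,0,19]
I={c:bot.camera_info(c) for c in('scene','wrist')};M={}
for c in I:
  for d in bot.regions_of('drift_mid',c):
    m=d['pixels'];ys,xs=np.where(m);print(c,round(d['conf'],2),m.sum(),xs.mean(),ys.mean(),ys.min(),ys.max())
    i=I[c];Rm=R.from_quat(np.roll(i['orientation'],-1)).as_matrix();q=i['camera_matrix']@(Rm.T@(g-[0,0,20]-i['origin']));q=q[:2]/q[2]
    if np.hypot(*(q-[xs.mean(),ys.mean()]))<45 and c not in M:M[c]=m
def sil(c,p):
  ax,ay,s=p;u=np.array([ax,ay,1]);u/=np.linalg.norm(u);a=np.linspace(0,6.28,24);e1=np.cross(u,[0,1,0]);e1/=np.linalg.norm(e1);e2=np.cross(u,e1)
  ring=11*(np.cos(a)[:,None]*e1+np.sin(a)[:,None]*e2);P=np.vstack([g+u*s+ring,g+u*(s-100)+ring])
  i=I[c];Rm=R.from_quat(np.roll(i['orientation'],-1)).as_matrix();q=(P-i['origin'])@Rm@i['camera_matrix'].T;q=q[:,:2]/q[:,2:]
  z=np.zeros((384,512),np.uint8);cv2.fillConvexPoly(z,cv2.convexHull((q*16).astype(np.int32)),1,shift=4);return z>0
print(M.keys())
def f(p):return -sum((sil(c,p)&M[c]).sum()/(sil(c,p)|M[c]).sum() for c in M)
best=min((minimize(f,[a,b,s],method='Nelder-Mead',options={'initial_simplex':[[a,b,s],[a+.05,b,s],[a,b+.05,s],[a,b,s+4]]}) for a in(-.1,0,.1) for b in(-.05,.05) for s in(24,)),key=lambda r:r.fun)
p=best.x;u=np.array([p[0],p[1],1]);u/=np.linalg.norm(u);print(p,best.fun,'tip-TCP',g+u*(p[2]-100)-np.array(o['ee_pos']),'vertical score',f([0,0,25]))
print(ray('top',(221,156),28),ray('wrist',(361,137),28))
E
```

```text
scene 0.62 311 303.411575562701 281.7234726688103 264 300
scene 0.56 764 251.40052356020942 179.22513089005236 151 208
wrist 0.67 595 359.3260504201681 228.43361344537814 211 243
wrist 0.55 2992 256.55882352941177 240.02372994652407 195 275
dict_keys(['scene', 'wrist'])Traceback (most recent call last):
  File "<stdin>", line 18, in <module>
  File "<stdin>", line 16, in f
  File "<stdin>", line 16, in <genexpr>
  File "<stdin>", line 11, in sil
numpy._core._exceptions._UFuncOutputCastingError: Cannot cast ufunc 'divide' output from dtype('float64') to dtype('int64') with casting rule 'same_kind'
```

```bash
python3 - <<'E'
from h import *
from scipy.optimize import minimize
o=bot.get_obs();g=np.array(o['ee_pos'])+[0,0,19]
I={c:bot.camera_info(c) for c in('scene','wrist')};M={}
for c in I: M[c]=max((d['pixels'] for d in bot.regions_of('drift_mid',c)),key=lambda m:m.sum()); print(M[c].sum())
def sil(c,p):
  u=np.array([p[0],p[1],1.]);u/=np.linalg.norm(u);a=np.linspace(0,6.28,24);e1=np.cross(u,[0,1,0]);e1/=np.linalg.norm(e1);e2=np.cross(u,e1)
  ring=11*(np.cos(a)[:,None]*e1+np.sin(a)[:,None]*e2);P=np.vstack([g+u*p[2]+ring,g+u*(p[2]-100)+ring])
  i=I[c];Rm=R.from_quat(np.roll(i['orientation'],-1)).as_matrix();q=(P-i['origin'])@Rm@np.array(i['camera_matrix']).T;q=q[:,:2]/q[:,2:]
  z=np.zeros((384,512),np.uint8);cv2.fillConvexPoly(z,cv2.convexHull((q*16).astype(np.int32)),1,shift=4);return z>0
def f(p,C=None):return -sum((sil(c,p)&M[c]).sum()/(sil(c,p)|M[c]).sum() for c in (C or M))
for C in(['scene'],['wrist'],['scene','wrist']):
  best=min((minimize(f,[a,b,24],args=(C,),method='Nelder-Mead',options={'initial_simplex':[[a,b,24],[a+.05,b,24],[a,b+.05,24],[a,b,28]]}) for a in(-.1,0,.1) for b in(-.05,.05)),key=lambda r:r.fun)
  p=best.x;u=np.array([p[0],p[1],1]);u/=np.linalg.norm(u);print(C,p,best.fun,'tip-TCP',g+u*(p[2]-100)-np.array(o['ee_pos']),'vert',f([0,0,25],C))
print(ray('top',(221,156),28),ray('wrist',(361,137),28))
E
```

```text
764
2992
['scene'] [ 6.45593045e-02 -1.03268899e-02  2.12246636e+01] -0.9404466501240695 tip-TCP [ -5.07484616   0.8117711  -59.60750977] vert -0.8732558139534884
['wrist'] [-0.06889858  0.01709858  7.75199577] -0.9218146718146718 tip-TCP [  6.33980239  -1.57335071 -73.01644286] vert -0.7076631977294229
['scene', 'wrist'] [-3.71178383e-02 -2.77100061e-03  1.84431222e+01] -1.6899021663172609 tip-TCP [  3.02512021   0.22583777 -62.50044148] vert -1.5809190116829113
[506.83297104 162.44383682  28.        ] [501.55867442 168.85989537  28.        ]
```

The fit is inconclusive on tilt, which looks small. Returning to the original grasp position (505.3,165.6) puts the rod back where it stood in the socket. I move there and lower gently while watching the force.

step_arm(rows=[[0.015,-0.002,0.02,0,0],[0.015,-0.003,0.05,0,0],[0.015,-0.005,0.08,0,0],[0.015,-0.006,0.1,0,0],[0.015,-0.006,0.1122,0,0]])

```text
t: 36.5
ee_pos: [505.2, 169.2, 194.0]
tcp_rot: [-0.0, 0.135, 0.991, 0.001]
force: [0.2, 0.2, -0.5]
grip_width: 21.3
finger_force: 60.0
```

step_arm(rows=[[0.015,0,0,-0.02,0],[0.015,0,0,-0.045,0],[0.015,0,0,-0.07,0],[0.015,0,0,-0.09,0],[0.015,0,0,-0.1,0]])

```text
t: 36.92
ee_pos: [504.6, 164.2, 91.7]
tcp_rot: [-0.002, 0.137, 0.991, -0.001]
force: [0.2, -0.5, -0.2]
grip_width: 21.3
finger_force: 60.0
```

step_arm(rows=[[0.015,0,0,0,0],[0.015,0,0,0,0],[0.015,0,0,0,0]])

```text
t: 37.17
ee_pos: [507.0, 165.6, 95.2]
tcp_rot: [0.001, 0.137, 0.991, 0.0]
force: [0.4, -0.6, 0.1]
grip_width: 21.4
finger_force: 60.0
```

```bash
python3 - <<'E'
from h import *
o=bot.get_obs();print(o['t'],o['ee_pos'],o['force'])
s=bot.capture('scene');w=bot.capture('wrist')
p=np.zeros((500,800,3),np.uint8);p[:,:350]=cv2.resize(s[180:290,275:352],(350,500),interpolation=2);p[:400,350:]=cv2.resize(w[140:300,180:360],(450,400),interpolation=2)
cv2.imwrite('pics/c6.png',p)
E
```

```text
37.1667 [506.95233414 165.64557279  95.19433709] [ 0.4434933  -0.56560892  0.12414054]
```

View pics/c6.png

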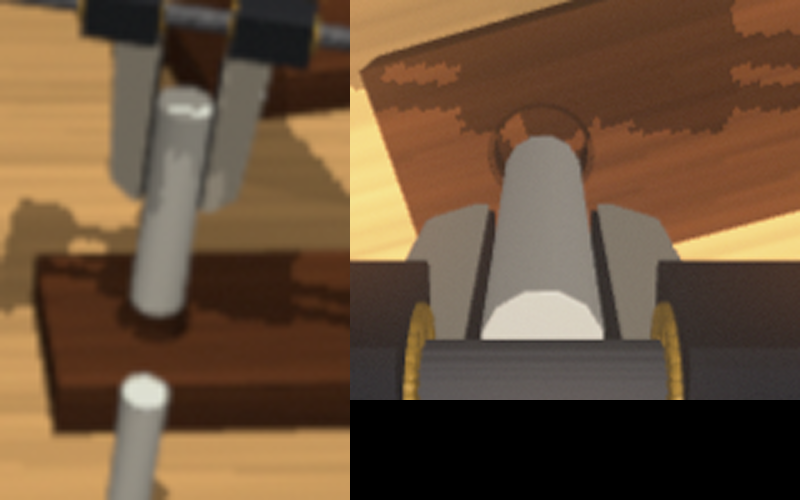

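The scene view shows the tip at crop (158,310) centred over the socket mouth. The wrist view shows the socket arc concentric around the rod, at crop (540,140). I lower it.

step_arm(rows=[[0.015,-0.0005,0,-0.002,0],[0.015,-0.0005,0,-0.005,0],[0.015,-0.0005,0,-0.008,0],[0.015,-0.0005,0,-0.01,0],[0.015,-0.0005,0,-0.01,0]])

```text
t: 37.68
ee_pos: [504.9, 165.5, 83.5]
tcp_rot: [-0.001, 0.137, 0.991, -0.0]
force: [-0.2, 0.2, -0.9]
grip_width: 21.2
finger_force: 60.0
```

step_arm(rows=[[0.015,0,0,-0.001,0],[0.015,0,0,-0.002,0],[0.015,0,0,-0.003,0],[0.015,0,0,-0.004,0]])

```text
t: 38.02
ee_pos: [505.4, 165.6, 80.0]
tcp_rot: [0.0, 0.137, 0.991, -0.0]
force: [-0.1, 0.8, 0.0]
grip_width: 21.4
finger_force: 60.0
```

Tip is about 4 mm inside the mouth with no force, so I continue down.

step_arm(rows=[[0.015,0,0,-0.002,0],[0.015,0,0,-0.004,0],[0.015,0,0,-0.006,0],[0.015,0,0,-0.008,0],[0.015,0,0,-0.008,0]])

```text
t: 38.43
ee_pos: [505.0, 165.5, 71.6]
tcp_rot: [-0.0, 0.137, 0.991, -0.0]
force: [-0.4, -0.3, -1.9]
grip_width: 21.1
finger_force: 60.0
```

step_arm(rows=[[0.015,0,0,-0.001,0],[0.015,0,0,-0.002,0],[0.015,0,0,-0.003,0],[0.015,0,0,-0.004,0],[0.015,0,0,-0.004,0]])

```text
t: 38.85
ee_pos: [505.2, 165.6, 67.9]
tcp_rot: [-0.0, 0.137, 0.991, -0.0]
force: [0.2, -0.4, -0.1]
grip_width: 21.3
finger_force: 60.0
```

step_arm(rows=[[0.015,0,0,-0.001,0],[0.015,0,0,-0.002,0],[0.015,0,0,-0.002,0]])

```text
t: 39.1
ee_pos: [505.2, 165.5, 65.9]
tcp_rot: [-0.0, 0.137, 0.991, -0.0]
force: [0.3, 1.2, -0.2]
grip_width: 21.4
finger_force: 60.0
```

step_arm(rows=[[0.015,0,0,-0.001,0],[0.015,0,0,-0.0015,0],[0.015,0,0,-0.0015,0]])

```text
t: 39.35
ee_pos: [505.3, 165.6, 64.4]
tcp_rot: [-0.0, 0.137, 0.991, -0.0]
force: [0.1, -0.3, -0.3]
grip_width: 21.2
finger_force: 60.0
```

step_arm(rows=[[0.015,0,0,-0.0005,0],[0.015,0,0,-0.001,0],[0.015,0,0,-0.001,0]])

```text
t: 39.6
ee_pos: [505.4, 165.6, 64.2]
tcp_rot: [0.0, 0.137, 0.991, 0.0]
force: [-0.9, -0.1, 4.7]
grip_width: 21.3
finger_force: 60.0
```

On the floor of the socket. I ease up slightly and release.

step_arm(rows=[[0.015,0,0,0.0008,0],[0.024,0,0,0.0008,0],[0.03,0,0,0.0008,0],[0.05,0,0,0.0008,0],[0.06,0,0,0.0008,0]], force=20)

```text
t: 40.02
ee_pos: [505.3, 165.6, 64.2]
tcp_rot: [-0.0, 0.137, 0.991, -0.0]
force: [-0.2, 0.9, -0.4]
grip_width: 38.9
finger_force: 0.0
```

step_arm(rows=[[0.06,0,0,0,0],[0.06,0,0,0,0],[0.06,0,0,0.01,0],[0.06,0,0,0.03,0],[0.06,0,0,0.05,0]])

```text
t: 40.43
ee_pos: [504.8, 165.4, 114.9]
tcp_rot: [-0.001, 0.137, 0.991, -0.0]
force: [0.2, 0.9, -0.0]
grip_width: 59.9
finger_force: 0.0
```

step_arm(rows=[[0.06,0,0,0.03,0],[0.06,0,0,0.06,0],[0.06,0,0,0.09,0],[0.06,0,0,0.11,0],[0.06,0,0,0.12,0]])

```text
t: 40.85
ee_pos: [506.7, 166.0, 238.2]
tcp_rot: [0.003, 0.137, 0.991, 0.001]
force: [0.5, 0.5, -0.3]
grip_width: 60.2
finger_force: 0.0
```

step_arm(rows=[[0.06,0,0.02,0,0],[0.06,-0.01,0.05,0,0],[0.06,-0.02,0.08,0,0],[0.06,-0.03,0.1,0,0],[0.06,-0.03,0.11,0,0]])

```text
t: 41.27
ee_pos: [472.1, 279.5, 233.9]
tcp_rot: [-0.002, 0.134, 0.991, 0.0]
force: [-1.7, 0.5, 0.3]
grip_width: 60.2
finger_force: 0.0
```

```bash
python3 - <<'E'
from h import *
o=bot.get_obs();print(o['t'],o['ee_pos'],o['force'],o['grip_width'])
s=bot.capture('scene');p=np.zeros((500,800,3),np.uint8)
p[:,:400]=cv2.resize(s[195:310,265:380],(400,500),interpolation=2);p[:,400:]=cv2.resize(s[205:305,70:170],(400,500),interpolation=2);cv2.imwrite('pics/c7.png',p)
for q in('drift_mid','drift_tip','punch_mid','cup_top'): print(q,[(round(d['conf'],2),np.round(d['position'],1).tolist()) for d in bot.mark_of(q,'scene')])
E
```

```text
41.2667 [472.07987029 279.49146524 233.86057187] [-1.65160571  0.49486673  0.27591957] 60.153587419491345
drift_mid [(0.63, [598.4, 140.6, 42.7])]
drift_tip [(0.69, [502.7, 167.0, 6.1]), (0.68, [594.9, 146.5, 1.5])]
punch_mid [(0.6, [505.6, 265.3, 61.6])]
cup_top [(0.56, [531.8, -163.0, 83.2])]
```

View pics/c7.png

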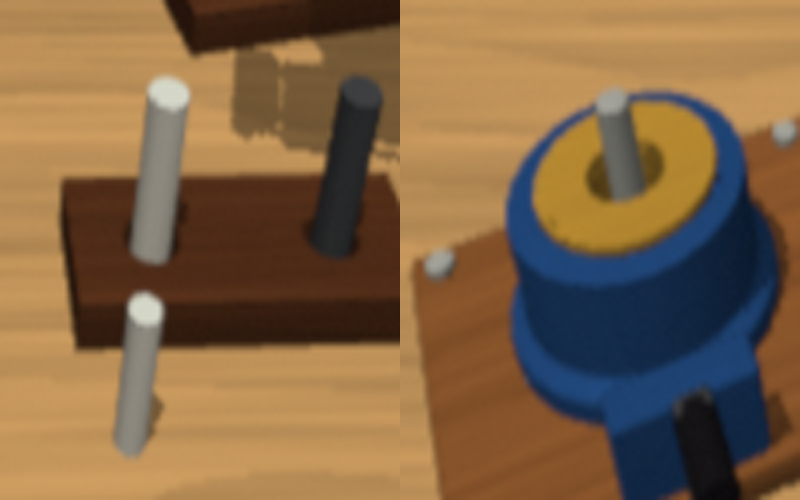

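The drift at crop (160,170) stands upright in its socket, the punch is beside it at (348,170), and the cup lies flush on the housing at (625,175). I hand in.

step_arm(rows=[[0.06,0,0,0,0],[0.06,0,0,0,0],[0.06,0,0,0,0]])

```text
t: 41.77
ee_pos: [475.9, 274.4, 234.4]
tcp_rot: [0.0, 0.138, 0.99, -0.0]
force: [0.5, -0.1, -0.8]
grip_width: 60.1
finger_force: 0.0
```

```bash
python3 -c "
from cell import bot
print(bot.finish_job())"
```

```text
the job is handed in; nothing more can be done
None
```

The cup was pressed home until all four sides went solid (17–21 N, all at the same height), the nylon drift stands upright in its socket again, the punch was left in its own, and the job was handed in at about 42 s; no verdict came back.

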